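# Put the cleaned objectives back in their tray

## Task

The microscope's objectives have been cleaned: put the four with red, yellow, green and blue rings away in the steel tray, each standing upright in the seat of its own colour and fully down inside the seat's rim. Set them down gently, they must not be dropped or knocked over. The white-ringed oil objective and the black eyepiece still have to be cleaned: leave both standing where they are.

Things in the scene. Friction and masses are not known exactly. Their poses are not given: they have to be found in the camera images.
- obj_red: Loose microscope objective with a red colour ring: black cylindrical barrel 32 mm in diameter from 6 mm to 32 mm above its foot, the ring on the top 7 mm of the barrel and on the cone above it (so it shows from above as a red annulus), steel nose; 43 mm tall in all, about 100 g. It stands on its brass mounting thread, 25 mm in diameter and 6 mm long. Origin: centre of the thread's underside; z points up to the lens. Round, so yaw is of no account. Grip the barrel.
- obj_yellow: Loose microscope objective with a yellow colour ring: black cylindrical barrel 32 mm in diameter from 6 mm to 35 mm above its foot, the ring on the top 7 mm of the barrel and on the cone above it (so it shows from above as a yellow annulus), steel nose; 48 mm tall in all, about 130 g. It stands on its brass mounting thread, 25 mm in diameter and 6 mm long. Origin: centre of the thread's underside; z points up to the lens. Round, so yaw is of no account. Grip the barrel.
- obj_green: Loose microscope objective with a green colour ring: black cylindrical barrel 32 mm in diameter from 6 mm to 38 mm above its foot, the ring on the top 7 mm of the barrel and on the cone above it (so it shows from above as a green annulus), steel nose; 54 mm tall in all, about 160 g. It stands on its brass mounting thread, 25 mm in diameter and 6 mm long. Origin: centre of the thread's underside; z points up to the lens. Round, so yaw is of no account. Grip the barrel.
- obj_blue: Loose microscope objective with a blue colour ring: black cylindrical barrel 32 mm in diameter from 6 mm to 42 mm above its foot, the ring on the top 7 mm of the barrel and on the cone above it (so it shows from above as a blue annulus), steel nose; 60 mm tall in all, about 190 g. It stands on its brass mounting thread, 25 mm in diameter and 6 mm long. Origin: centre of the thread's underside; z points up to the lens. Round, so yaw is of no account. Grip the barrel.
- obj_white: Look-alike: oil-immersion objective with a WHITE ring, same black barrel (32 mm in diameter), 61 mm tall, loose, standing on its thread. Origin: centre of its underside, z up. Does not belong in the tray.
- eyepiece: Look-alike: black eyepiece with no colour ring, loose, standing on a steel tube 24 mm in diameter and 22 mm long, above it a black body and rubber eyecup up to 35 mm in diameter; 57 mm tall. Origin: centre of its underside, z up. Does not belong in the tray.
- seat_red: Red round fixed silicone seat, a shallow cup: outside 57 mm across, inside 49 mm, floor 3 mm thick, rim top 7 mm above the underside. Origin: centre of its underside, z up; a seated objective's origin is 3 mm above it. The four seats stand in a square, 88 mm apart, on the floor (3 mm) of one fixed steel tray, 190 mm square, rim 11 mm high; corners vary, tray left or right.
- seat_yellow: Yellow round fixed silicone seat, a shallow cup: outside 57 mm across, inside 49 mm, floor 3 mm thick, rim top 7 mm above the underside. Origin: centre of its underside, z up; a seated objective's origin is 3 mm above it. The four seats stand in a square, 88 mm apart, on the floor (3 mm) of one fixed steel tray, 190 mm square, rim 11 mm high; corners vary, tray left or right.
- seat_green: Green round fixed silicone seat, a shallow cup: outside 57 mm across, inside 49 mm, floor 3 mm thick, rim top 7 mm above the underside. Origin: centre of its underside, z up; a seated objective's origin is 3 mm above it. The four seats stand in a square, 88 mm apart, on the floor (3 mm) of one fixed steel tray, 190 mm square, rim 11 mm high; corners vary, tray left or right.
- seat_blue: Blue round fixed silicone seat, a shallow cup: outside 57 mm across, inside 49 mm, floor 3 mm thick, rim top 7 mm above the underside. Origin: centre of its underside, z up; a seated objective's origin is 3 mm above it. The four seats stand in a square, 88 mm apart, on the floor (3 mm) of one fixed steel tray, 190 mm square, rim 11 mm high; corners vary, tray left or right.

How it is judged:
By the outcome, as a careful person would: the job done as asked, in the order asked, and still so for the second after the job is handed in, with the robot touching nothing.
It also fails if it takes over 99 s, if anything falls off the work surface, if the arm or the gripper's body presses on something with over 40 N, if the wrist force passes 120 N, or if a joint passes its speed limit or range.

## Robot

A 7-joint arm with a two-finger parallel gripper is mounted at the origin on the work surface. World frame = base frame: x ahead of the robot, y to its left, z up, the work surface at z = 0. Lengths are in m, angles in rad, forces in N, time in s.
With the tool pointing down it reaches from about 0.4 to 0.875 m from the base axis. Payload 6.5 kg.
Tool frame: the origin (TCP) lies at the very end of the fingers, on their centre line; the grasp point (between the pads) lies 19 mm behind it; z points along the fingers, x is the direction in which the jaws open and shut, and the axes are right-handed (so a half turn about z gives the same grasp; the last joint's range is limited). The gripper opens to 88 mm and grips with 3 to 60 N. Pads are 18 mm wide; open, the fingers measure 123 mm over their backs; the gripper's body (75 mm by 187 mm) begins 45 mm behind the grasp point.
Start: joints at [-0.066, 0.536, -0.004, 1.538, 0.003, 1.067, -0.071], TCP at [0.65, 0, 0.239] pointing down, gripper open.
Joint ranges: [-2.7, 2.7], [-0.37, 2.16], [-1.27, 1.26], [0.24, 2.4], [-1.31, 4.45], [0.19, 1.91], [-2.76, 2.76]. Speed limits (rad/s): [2.39, 2.39, 3.14, 3.14, 3.14, 3.14, 3.14].

## Interface

Orientations are given as a unit quaternion [w, x, y, z].
In Python, from rig import robot gives the robot as it stands.
- The arm moves only by the tool drive_tool, never from a script. Its arguments are lists of equal length, an entry for each row: "linear": the shift along the tool's x, y, z in cm, a list of three; "rot": the turn, a rotation vector about the tool's x, y, z in degrees, a list of three; "hand": the opening, from 0 (shut) to 1 (fully open). A call has 1 to 10 rows; each row shifts and turns the commanded pose from where the row before left it, along the tool's axes as they then stand; what a row does not reach is not made up. A row lasts 1/10 s, in which the tool goes at most 50 mm and 8.59 degrees, less where a joint would pass 70% of its speed; a pose out of reach is approached as far as the arm can. A call is refused whole if a number of a shift passes 5 or a number of a turn 8.59, either way. A call with a gripper value outside its range is refused whole. The fingers move at their own pace and stop on an object; "force" is the grip in N (left out, the last holds). Time passes only in rows, so rows that do not move let the fingers close. It gives the time, the measured TCP pose, the force and the opening at its end, in the units of the state.
- robot.get_state(): the state, without advancing time (a new reading comes with each control period).
- robot.read_camera(name): name is "scene" or "side" or "wrist"; returns a dict with "img" (400x640x3 uint8, red, green, blue), "fx", "fy", "cx", "cy" (pixels), "world_from_camera" (4x4, takes a point from camera to world coordinates). Camera axes: x right, y down, z forward; pixel columns grow to the right and rows downward; lengths in m; the calibration is good to about 2 mm. The wrist camera is an equidistant fisheye: a pixel r from the principal point sees the ray r / f radians off the axis. A picture is of the moment at which its call begins. There is no depth.
- robot.sign_off(): hands the job in, once; it reports no verdict.
Trained networks look in the newest picture that a camera, given by its name, has taken for a name from the list of things; names that differ only in an ending like _2 or _b are one class to them, and where a whole thing is asked for, a point or a joint stands for the part that bears it (a point fixed in the world has none). Each returns a list of dicts, best first, with "confidence" (0 to 1); they miss things now and then, are a little off and sometimes report something else, mostly with a low value. They report only what shows in the picture. A call takes as long as a camera call.
- robot.cut_out(camera, query): "region" (400x640 bool, what is visible of it).
- robot.spot_point(camera, query): "xyz" ([x, y, z] in m, in the coordinates of the camera as it stood for that picture, good to about 4 mm: a listed point, or the origin of a listed thing).
The state is a dict: "time": time; "q": joint angles; "joint_vel": joint speeds; "tau": joint torques, N m; "tool_pos": TCP position; "eef_rot": TCP orientation; "contact_force": force on the tool from outside, world axes, zero at the start; "torque": the same for the moment, N m; "grip_width": opening from 0.0 (shut) to 1.0 (fully open).
Only numpy, scipy, OpenCV 4.12 (cv2) and the standard library are available. Lean on these libraries where they do the work, as an engineer would, in place of code of your own. Each camera call takes 0.05 s, during which the arm holds its last target.

## Working session

There is one attempt and no reset: what is moved stays moved. The work goes in short steps, Python scripts to look and compute and a tool call to move; the robot and the scene stay as the last step left them, time stands still between calls to the robot, and variables do not carry over. Pictures are saved under pics/ and viewed, and the job is handed in when it is done.

Besides the shell and the picture viewer there is one more tool, called after ">>>" as name(argument=value, ...), one argument or row to a line, values as JSON. drive_tool: Moves the arm, as the interface text tells. Its arguments: {"type":"object","properties":{"linear":{"type":"array","items":{"type":"array","items":{"type":"number"}}},"rot":{"type":"array","items":{"type":"array","items":{"type":"number"}}},"hand":{"type":"array","items":{"type":"number"}},"force":{"type":"number"}},"required":["linear","rot","hand"]}

```bash
mkdir -p pics; ls; python3 - <<'E'
from rig import robot
import cv2,numpy as np
s=robot.get_state();print(s)
for n in ("scene","side"):
    c=robot.read_camera(n)
    cv2.imwrite(f"pics/{n}0.png",c["img"][:,:,::-1])
    T=np.array(c["world_from_camera"]);print(n,c["fx"],c["cx"],c["cy"],T.round(3).tolist())
    for o in ["obj_red","obj_yellow","obj_green","obj_blue","obj_white","eyepiece","seat_red","seat_yellow","seat_green","seat_blue"]:
        r=robot.spot_point(n,o)
        for d in r[:2]:
            p=T@np.append(d["xyz"],1);print(n,o,round(d["confidence"],2),p[:3].round(4))
print(robot.get_state()["time"])
E
```

```text
pics
{'time': 0.0, 'q': array([-0.06616671,  0.53720474, -0.00443578,  1.5388503 ,  0.00259211,
        1.06729609, -0.07117236]), 'joint_vel': array([-2.78102136e-04,  6.71750182e-04,  7.61780869e-04, -1.69046013e-04,
       -5.21976544e-04, -7.18313795e-04, -4.02808408e-05]), 'tau': array([-1.69933578e-04, -5.70981932e+01,  9.90184285e-01, -2.51597965e+01,
       -5.62433247e-02,  1.80829730e-02,  2.02785413e-04]), 'tool_pos': array([ 6.49388731e-01, -3.80400449e-05,  2.37823007e-01]), 'eef_rot': array([ 6.14923742e-05,  9.99999616e-01,  2.99975945e-05, -8.74201201e-04]), 'contact_force': array([0.448306 , 1.2473258, 0.0219939]), 'torque': array([ 0.03348337, -0.02135786,  0.0126612 ]), 'grip_width': 1.0010868654663019}
scene 442.2280324507091 326.54041187539553 199.55856273534908 [[0.798, 0.507, -0.328, 0.805], [0.603, -0.664, 0.442, -0.414], [0.006, -0.55, -0.835, 0.862], [0.0, 0.0, 0.0, 1.0]]
scene obj_red 0.68 [0.3715 0.2559 0.0023]
scene obj_yellow 0.54 [ 5.476e-01 -3.920e-02 -5.000e-04]
scene obj_green 0.55 [ 0.4333 -0.0538  0.0049]
scene obj_blue 0.62 [0.5438 0.0429 0.0009]

[... 425 characters left out ...]
side 373.3388939008594 315.79877126143515 201.3474233026808 [[0.769, -0.385, 0.511, 0.107], [-0.639, -0.458, 0.618, -0.477], [-0.004, -0.802, -0.598, 0.488], [0.0, 0.0, 0.0, 1.0]]
side obj_red 0.84 [0.3675 0.2548 0.0023]
side obj_yellow 0.71 [ 0.5465 -0.038  -0.0026]
side obj_green 0.59 [ 0.4354 -0.0539  0.0021]
side obj_blue 0.91 [0.5403 0.0392 0.0023]
side obj_white 0.54 [ 0.4495  0.0502 -0.0042]
side eyepiece 0.73 [ 0.35   -0.2443  0.0034]
side seat_red 0.66 [ 0.5284 -0.2304  0.0019]
side seat_yellow 0.79 [ 0.6197 -0.3172  0.0054]
side seat_green 0.72 [ 5.332e-01 -3.207e-01  2.000e-04]
side seat_blue 0.91 [ 6.191e-01 -2.305e-01 -4.000e-04]
side seat_blue 0.71 [ 0.3479 -0.2459  0.0011]
1.1
```

View pics/scene0.png

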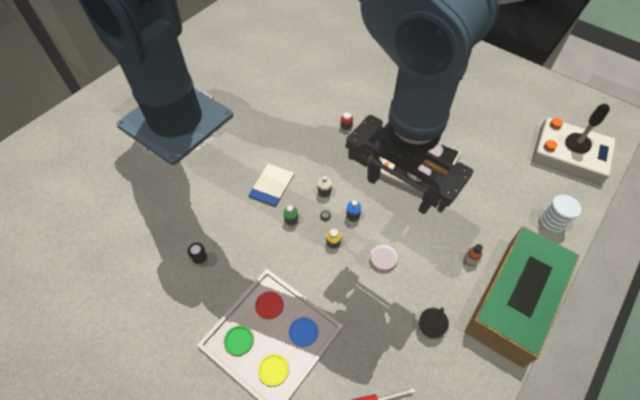

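View pics/side0.png

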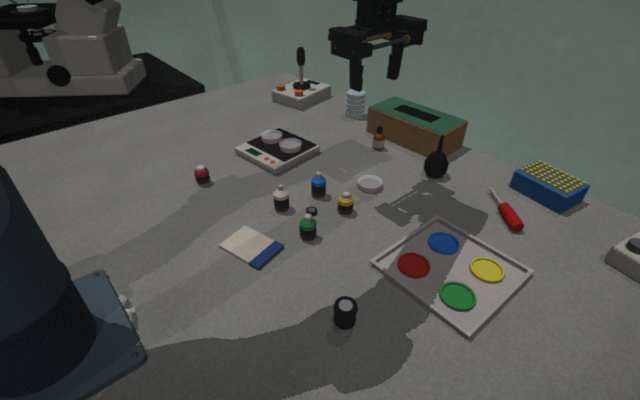

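Scene view: red stands alone at (346,120). White (324,186), green (290,214), blue (353,210) and yellow (333,237) form a cluster around a small loose part at (325,215). The eyepiece is at (197,252). The tray is on the robot's right, with seats red (269,305), blue (304,331), green (239,341) and yellow (273,370). Both cameras agree to within about 4 mm. I'll go to red first.

>>> drive_tool(
  linear=[
    [-1.5,-1.4,0],
    [-3,-2.7,0],
    [-3.5,-3.2,0],
    [-3.5,-3.2,1],
    [-3.5,-3.2,2],
    [-3.5,-3.2,2],
    [-3.5,-3.2,2],
    [-3,-2.7,1],
    [-2,-1.8,1],
    [-1,-0.1,0],
  ],
  rot=[
    [0,0,0],
    [0,0,0],
    [0,0,0],
    [0,0,0],
    [0,0,0],
    [0,0,0],
    [0,0,0],
    [0,0,0],
    [0,0,0],
    [0,0,0],
  ],
  hand=[0.7,0.7,0.7,0.7,0.7,0.7,0.7,0.7,0.7,0.7],
  force=15,
)

```text
time: 2.1
tool_pos: [0.3704, 0.2462, 0.1497]
eef_rot: [-0.0, 1.0, 0.003, -0.001]
contact_force: [0.4, -0.7, -0.1]
grip_width: 0.7
```

```bash
cat > h.py <<'E'
from rig import robot
import cv2,numpy as np
def look(name,queries,tag=None):
    c=robot.read_camera(name);T=np.array(c["world_from_camera"])
    if tag: cv2.imwrite(f"pics/{tag}.png",c["img"][:,:,::-1])
    for o in queries:
        for d in robot.spot_point(name,o)[:2]:
            p=T@np.append(d["xyz"],1);print(name,o,round(d["confidence"],2),p[:3].round(4))
    return c
def st():
    s=robot.get_state();print(round(s["time"],2),s["tool_pos"].round(4),s["eef_rot"].round(3),s["contact_force"].round(1),round(s["grip_width"],3))
E
python3 - <<'E'
from h import *
look("wrist",["obj_red"],"w1");look("side",["obj_red"]);st()
E
```

```text
wrist obj_red 0.85 [ 0.367   0.2532 -0.0006]
2.3 [0.3744 0.2434 0.151 ] [-0.     1.    -0.001  0.001] [-0.1  0.2 -0.1] 0.704
```

View pics/w1.png

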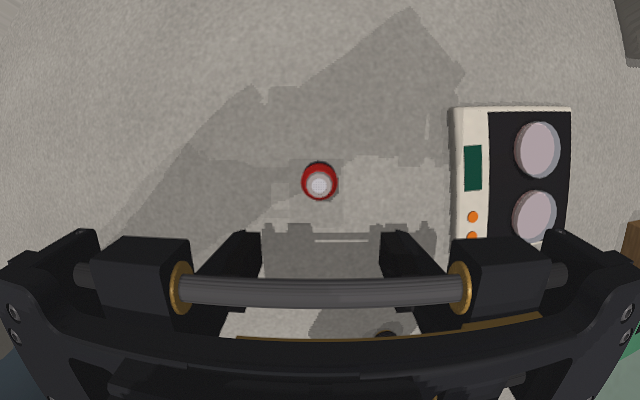

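>>> drive_tool(
  linear=[
    [0,0,2],
    [0,0,2],
    [0,0,1],
    [0,0,0],
  ],
  rot=[
    [0,0,0],
    [0,0,0],
    [0,0,0],
    [0,0,0],
  ],
  hand=[0.7,0.7,0.7,0.7],
)

```text
time: 2.7
tool_pos: [0.3734, 0.243, 0.0997]
eef_rot: [0.001, 1.0, -0.001, -0.001]
contact_force: [-0.4, 1.4, -0.4]
grip_width: 0.7
```

```bash
python3 - <<'E'
from h import *
look("wrist",["obj_red"]);st()
print(robot.get_state()["q"].round(3))
E
```

```text
wrist obj_red 0.56 [ 0.3693  0.252  -0.0008]
2.8 [0.3738 0.244  0.1009] [-0.     1.    -0.001  0.   ] [-0.7  0.5  0.8] 0.701
[-0.582  0.429 -0.116  2.154  0.091  0.562 -0.766]
```

>>> drive_tool(
  linear=[
    [-0.5,-1,0],
    [0,0,1.5],
    [0,0,2],
    [0,0,2],
    [0,0,1.5],
    [0,0,1],
    [0,0,0],
  ],
  rot=[
    [0,0,0],
    [0,0,0],
    [0,0,0],
    [0,0,0],
    [0,0,0],
    [0,0,0],
    [0,0,0],
  ],
  hand=[0.7,0.7,0.7,0.7,0.7,0.7,0.7],
)

```text
time: 3.5
tool_pos: [0.3675, 0.2546, 0.02]
eef_rot: [0.0, 1.0, 0.0, -0.0]
contact_force: [0.7, -0.1, 0.8]
grip_width: 0.697
```

```bash
python3 - <<'E'
from h import *
look("wrist",["obj_red"],"w2");st()
E
```

```text
3.6 [0.3682 0.2548 0.0209] [-0.  1.  0.  0.] [-0.5 -0.3  0.4] 0.704
```

View pics/w2.png

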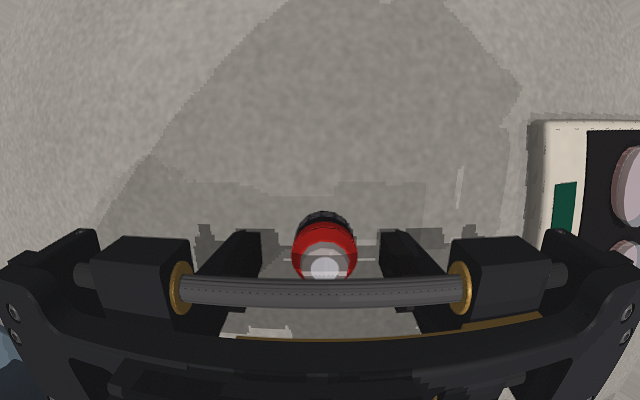

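Red sits centred between the fingers at pixel (323,255). I'll lower 12 mm and close.

>>> drive_tool(
  linear=[
    [0,0,1.2],
    [0,0,0],
    [0,0,0],
    [0,0,0],
    [0,0,0],
    [0,0,0],
    [0,0,0],
    [0,0,0],
  ],
  rot=[
    [0,0,0],
    [0,0,0],
    [0,0,0],
    [0,0,0],
    [0,0,0],
    [0,0,0],
    [0,0,0],
    [0,0,0],
  ],
  hand=[0.7,0.6,0.5,0.4,0.3,0.3,0.3,0.3],
  force=20,
)

```text
time: 4.4
tool_pos: [0.3682, 0.2543, 0.0086]
eef_rot: [-0.0, 1.0, -0.0, 0.0]
contact_force: [0.6, -1.0, 1.4]
grip_width: 0.35
```

```bash
python3 - <<'E'
from h import *
st()
E
```

```text
4.4 [0.3682 0.2543 0.0086] [-0.  1. -0.  0.] [ 0.6 -1.   1.4] 0.35
```

>>> drive_tool(
  linear=[
    [0,0,0],
    [0,0,-1],
    [0,0,-2],
    [0,0,-3],
    [0.5,0.5,-3],
    [1.5,1.5,-3],
    [2,2.5,-1.5],
    [2,3,-0.5],
    [2,3.5,0],
    [2,3.5,0],
  ],
  rot=[
    [0,0,0],
    [0,0,0],
    [0,0,0],
    [0,0,0],
    [0,0,0],
    [0,0,0],
    [0,0,0],
    [0,0,0],
    [0,0,0],
    [0,0,0],
  ],
  hand=[0.2,0.2,0.2,0.2,0.2,0.2,0.2,0.2,0.2,0.2],
)

```text
time: 5.4
tool_pos: [0.4683, 0.108, 0.1492]
eef_rot: [-0.0, 1.0, 0.0, 0.0]
contact_force: [0.9, 0.3, -0.8]
grip_width: 0.357
```

>>> drive_tool(
  linear=[
    [1.3,3.5,0],
    [1,3.5,0],
    [1,3.5,0],
    [1,3.5,0],
    [1,3.5,0],
    [1,3.5,0],
    [0,3.5,0],
    [0,3.5,0],
    [0,2.5,0],
    [0,1.5,0],
  ],
  rot=[
    [0,0,0],
    [0,0,0],
    [0,0,0],
    [0,0,0],
    [0,0,0],
    [0,0,0],
    [0,0,0],
    [0,0,0],
    [0,0,0],
    [0,0,0],
  ],
  hand=[0.2,0.2,0.2,0.2,0.2,0.2,0.2,0.2,0.2,0.2],
)

```text
time: 6.4
tool_pos: [0.5301, -0.2132, 0.1487]
eef_rot: [0.0, 1.0, -0.001, -0.0]
contact_force: [-0.0, 0.3, -1.5]
grip_width: 0.354
```

```bash
python3 - <<'E'
from h import *
look("wrist",["seat_red","seat_yellow","seat_blue","seat_green"],"w3");st()
E
```

```text
wrist seat_red 0.91 [ 0.5291 -0.2327  0.0035]
wrist seat_blue 0.56 [ 0.6176 -0.2364  0.0011]
6.65 [ 0.5312 -0.2086  0.1484] [-0.001  1.     0.001 -0.   ] [ 0.9  0.5 -1.1] 0.358
```

View pics/w3.png

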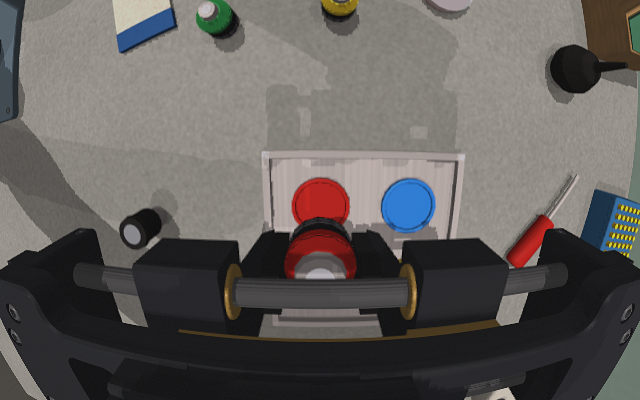

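Red is held upright at (320,255), just short of its seat at (320,205). I'll shift 24 mm and go down.

>>> drive_tool(
  linear=[
    [0,1.3,0],
    [0,1.1,0],
    [0,0,2],
    [0,0,3],
    [0,0,3],
    [0,0,2],
    [0,0,1.5],
    [0,0,1],
    [0,0,0],
  ],
  rot=[
    [0,0,0],
    [0,0,0],
    [0,0,0],
    [0,0,0],
    [0,0,0],
    [0,0,0],
    [0,0,0],
    [0,0,0],
    [0,0,0],
  ],
  hand=[0.2,0.2,0.2,0.2,0.2,0.2,0.2,0.2,0.2],
)

```text
time: 7.55
tool_pos: [0.5305, -0.2348, 0.0225]
eef_rot: [-0.0, 1.0, -0.0, -0.001]
contact_force: [-0.9, 0.2, -1.2]
grip_width: 0.356
```

```bash
python3 - <<'E'
from h import *
c=look("scene",["obj_red","seat_red"],"s4")
a=c["img"][250:400,190:350,::-1];cv2.imwrite("pics/s4c.png",cv2.resize(a,None,fx=4,fy=4))
st()
E
```

```text
scene seat_red 0.64 [ 0.5332 -0.2345  0.007 ]
7.7 [ 0.5318 -0.2352  0.0244] [ 0.     1.    -0.     0.001] [ 0.  -0.6 -0.5] 0.357
```

View pics/s4c.png

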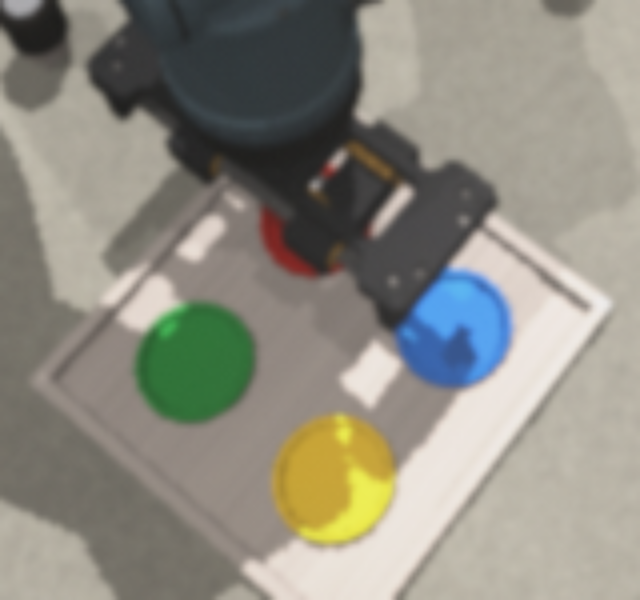

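>>> drive_tool(
  linear=[
    [0,-0.1,0.3],
    [0,0,0.2],
    [0,0,0.1],
    [0,0,0.1],
    [0,0,0],
  ],
  rot=[
    [0,0,0],
    [0,0,0],
    [0,0,0],
    [0,0,0],
    [0,0,0],
  ],
  hand=[0.2,0.2,0.2,0.2,0.2],
)

```text
time: 8.2
tool_pos: [0.531, -0.2337, 0.0164]
eef_rot: [-0.0, 1.0, 0.0, -0.0]
contact_force: [0.5, 0.3, -1.3]
grip_width: 0.354
```

>>> drive_tool(
  linear=[
    [0,0,0.1],
    [0,0,0],
  ],
  rot=[
    [0,0,0],
    [0,0,0],
  ],
  hand=[0.2,0.2],
)

```text
time: 8.4
tool_pos: [0.5309, -0.2337, 0.0153]
eef_rot: [-0.0, 1.0, 0.0, -0.0]
contact_force: [0.4, -0.1, -0.6]
grip_width: 0.356
```

>>> drive_tool(
  linear=[
    [0,0,0.05],
    [0,0,0],
  ],
  rot=[
    [0,0,0],
    [0,0,0],
  ],
  hand=[0.2,0.2],
)

```text
time: 8.6
tool_pos: [0.531, -0.2337, 0.0149]
eef_rot: [-0.0, 1.0, 0.0, -0.0]
contact_force: [-0.0, 0.4, -0.5]
grip_width: 0.355
```

>>> drive_tool(
  linear=[
    [0,0,0.05],
    [0,0,0],
  ],
  rot=[
    [0,0,0],
    [0,0,0],
  ],
  hand=[0.2,0.2],
)

```text
time: 8.8
tool_pos: [0.5311, -0.2338, 0.0147]
eef_rot: [0.0, 1.0, -0.0, 0.0]
contact_force: [-0.5, -0.4, 2.0]
grip_width: 0.355
```

>>> drive_tool(
  linear=[
    [0,0,0.05],
    [0,0,0],
  ],
  rot=[
    [0,0,0],
    [0,0,0],
  ],
  hand=[0.2,0.2],
)

```text
time: 9.0
tool_pos: [0.5311, -0.2338, 0.0146]
eef_rot: [0.0, 1.0, -0.0, 0.0]
contact_force: [-1.6, 1.8, 7.2]
grip_width: 0.357
```

Contact is felt at TCP z 14.6 mm, as predicted. I'll open slowly and rise.

>>> drive_tool(
  linear=[
    [0,0,-0.05],
    [0,0,0],
    [0,0,0],
    [0,0,0],
    [0,0,-0.5],
    [0,0,-1.5],
    [0,0,-3],
    [0,0,-4],
    [0,0,-3],
    [0,0,-1],
  ],
  rot=[
    [0,0,0],
    [0,0,0],
    [0,0,0],
    [0,0,0],
    [0,0,0],
    [0,0,0],
    [0,0,0],
    [0,0,0],
    [0,0,0],
    [0,0,0],
  ],
  hand=[0.35,0.42,0.5,0.6,0.65,0.65,0.65,0.65,0.65,0.65],
)

```text
time: 10.0
tool_pos: [0.533, -0.2347, 0.149]
eef_rot: [0.001, 1.0, -0.0, 0.003]
contact_force: [-0.0, 1.0, -0.0]
grip_width: 0.649
```

```bash
python3 - <<'E'
from h import *
look("wrist",["obj_red","seat_red","obj_yellow","obj_green","obj_blue","obj_white"],"w5");st()
E
```

```text
wrist obj_red 0.77 [ 0.5298 -0.2351  0.0043]
wrist seat_red 0.66 [ 0.5277 -0.2338  0.0061]
wrist obj_green 0.71 [ 0.438  -0.0539 -0.0037]
wrist obj_blue 0.48 [ 3.484e-01 -2.477e-01  3.000e-04]
10.35 [ 0.53   -0.2333  0.143 ] [-0.     1.     0.    -0.001] [-0.1 -0.5  0.1] 0.655
```

View pics/w5.png

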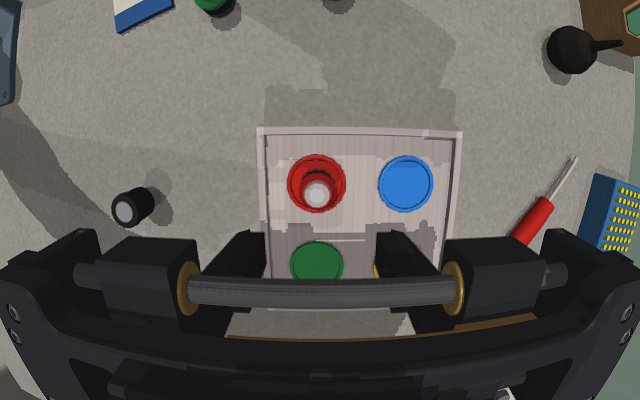

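Red stands upright in the middle of its seat at (316,183). Next is yellow.

>>> drive_tool(
  linear=[
    [0,-1.5,0],
    [0.5,-3,0],
    [0.5,-4,0],
    [0.7,-4,0.5],
    [0,-2.5,1],
    [0,-1,1],
    [0,0,0.5],
    [0,0,0],
  ],
  rot=[
    [0,0,0],
    [0,0,0],
    [0,0,0],
    [0,0,0],
    [0,0,0],
    [0,0,0],
    [0,0,0],
    [0,0,0],
  ],
  hand=[0.65,0.65,0.65,0.65,0.65,0.65,0.65,0.65],
)

```text
time: 11.15
tool_pos: [0.547, -0.0751, 0.1134]
eef_rot: [0.0, 1.0, -0.001, -0.001]
contact_force: [0.2, -0.9, 0.6]
grip_width: 0.648
```

```bash
python3 - <<'E'
from h import *
look("wrist",["obj_yellow","obj_green","obj_blue","obj_white"],"w6");st()
E
```

```text
wrist obj_yellow 0.89 [ 0.544  -0.0432  0.0045]
wrist obj_yellow 0.39 [ 0.5338 -0.2334  0.0065]
wrist obj_green 0.57 [ 0.4354 -0.0564 -0.0037]
wrist obj_blue 0.79 [0.5417 0.0361 0.0008]
wrist obj_blue 0.28 [ 0.618  -0.2359  0.0027]
wrist obj_white 0.64 [ 0.4477  0.052  -0.0007]
11.4 [ 0.5482 -0.0751  0.1148] [ 0.     1.    -0.001  0.   ] [ 0.3  0.5 -0. ] 0.645
```

View pics/w6.png

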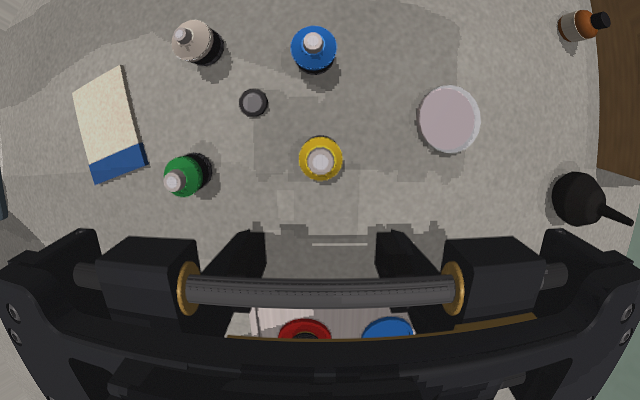

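Yellow is at (321,160), and the small cap at (253,102) is well clear of the fingers.

>>> drive_tool(
  linear=[
    [-0.2,-1.8,0],
    [0,-1.7,0],
    [0,0,1.5],
    [0,0,2.5],
    [0,0,2.5],
    [0,0,1.5],
    [0,0,1],
    [0,0,0],
  ],
  rot=[
    [0,0,0],
    [0,0,0],
    [0,0,0],
    [0,0,0],
    [0,0,0],
    [0,0,0],
    [0,0,0],
    [0,0,0],
  ],
  hand=[0.65,0.65,0.65,0.65,0.65,0.65,0.65,0.65],
)

```text
time: 12.2
tool_pos: [0.5454, -0.039, 0.0236]
eef_rot: [0.0, 1.0, -0.0, -0.001]
contact_force: [-0.1, 0.4, 0.9]
grip_width: 0.653
```

```bash
python3 - <<'E'
from h import *
c=look("wrist",["obj_yellow"],"w7");st()
E
```

```text
wrist obj_yellow 0.92 [ 0.5448 -0.0412  0.0032]
wrist obj_yellow 0.55 [0.5417 0.0388 0.0028]
12.3 [ 0.5465 -0.0389  0.025 ] [ 0.  1. -0.  0.] [-0.5 -0.3  0.3] 0.649
```

View pics/w7.png

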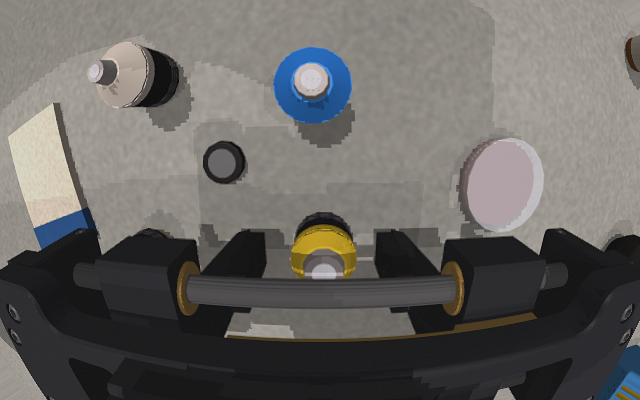

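>>> drive_tool(
  linear=[
    [0,0,1],
    [0,0,0.5],
    [0,0,0],
    [0,0,0],
    [0,0,0],
    [0,0,0],
    [0,0,0],
    [0,0,0],
    [0,0,0],
  ],
  rot=[
    [0,0,0],
    [0,0,0],
    [0,0,0],
    [0,0,0],
    [0,0,0],
    [0,0,0],
    [0,0,0],
    [0,0,0],
    [0,0,0],
  ],
  hand=[0.65,0.65,0.5,0.42,0.36,0.3,0.2,0.2,0.2],
)

```text
time: 13.2
tool_pos: [0.5463, -0.0387, 0.0096]
eef_rot: [0.0, 1.0, 0.0, 0.0]
contact_force: [0.9, 0.1, 1.3]
grip_width: 0.358
```

>>> drive_tool(
  linear=[
    [0,0,-1],
    [0,0,-2],
    [0,0,-3],
    [0,0,-3],
    [0,0,-3],
    [0,0,-2],
    [1,2,0],
    [1,3,0],
    [1,4,0],
    [1,4,0],
  ],
  rot=[
    [0,0,0],
    [0,0,0],
    [0,0,0],
    [0,0,0],
    [0,0,0],
    [0,0,0],
    [0,0,0],
    [0,0,0],
    [0,0,0],
    [0,0,0],
  ],
  hand=[0.2,0.2,0.2,0.2,0.2,0.2,0.2,0.2,0.2,0.2],
)

```text
time: 14.2
tool_pos: [0.5859, -0.1696, 0.15]
eef_rot: [-0.0, 1.0, 0.001, -0.0]
contact_force: [0.3, -1.1, -1.0]
grip_width: 0.357
```

>>> drive_tool(
  linear=[
    [1,4,0],
    [1,3.5,0],
    [1.3,3,0],
    [0,2,0],
    [0,1.2,0],
    [0,0,0],
  ],
  rot=[
    [0,0,0],
    [0,0,0],
    [0,0,0],
    [0,0,0],
    [0,0,0],
    [0,0,0],
  ],
  hand=[0.2,0.2,0.2,0.2,0.2,0.2],
)

```text
time: 14.8
tool_pos: [0.6177, -0.3072, 0.1493]
eef_rot: [0.0, 1.0, -0.001, -0.001]
contact_force: [0.4, 0.1, -1.2]
grip_width: 0.356
```

```bash
python3 - <<'E'
from h import *
c=look("wrist",["seat_blue","obj_red","seat_red","obj_yellow"],"w8")
look("side",["seat_yellow","seat_green","obj_red","obj_yellow"],"d8");st()
E
```

```text
wrist seat_blue 0.77 [ 0.6163 -0.2356  0.0028]
wrist obj_red 0.95 [ 0.5279 -0.2365  0.0049]
wrist seat_red 0.77 [ 0.5287 -0.2335  0.0041]
wrist seat_red 0.53 [ 0.5278 -0.2374  0.0053]
wrist obj_yellow 0.68 [ 0.6158 -0.3102  0.1419]
side seat_yellow 0.93 [ 6.186e-01 -3.168e-01  6.000e-04]
side seat_green 0.85 [ 5.320e-01 -3.208e-01  3.000e-04]
side obj_red 0.98 [ 0.5297 -0.2324  0.0076]
side obj_yellow 0.49 [ 0.6161 -0.3015  0.1372]
15.3 [ 0.6191 -0.3053  0.1495] [-0.  1.  0.  0.] [ 0.4  0.3 -1.1] 0.357
```

View pics/d8.png

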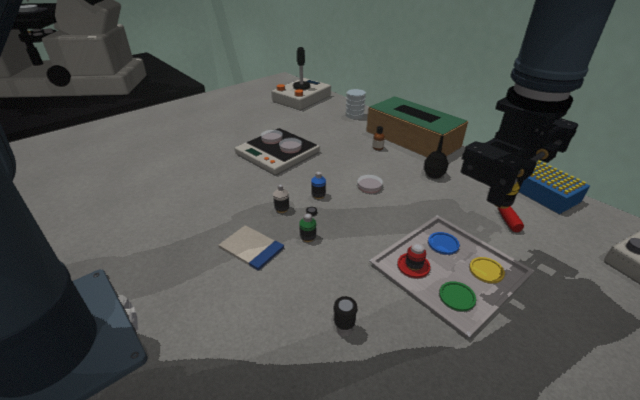

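The side view confirms red upright in its seat at (415,258). Yellow is held above the yellow seat at (487,270).

>>> drive_tool(
  linear=[
    [0,1.4,0],
    [0,0,2],
    [0,0,3],
    [0,0,3],
    [0,0,2],
    [0,0,1.5],
    [0,0,1],
    [0,0,0.3],
    [0,0,0],
    [0,0,0],
  ],
  rot=[
    [0,0,0],
    [0,0,0],
    [0,0,0],
    [0,0,0],
    [0,0,0],
    [0,0,0],
    [0,0,0],
    [0,0,0],
    [0,0,0],
    [0,0,0],
  ],
  hand=[0.2,0.2,0.2,0.2,0.2,0.2,0.2,0.2,0.2,0.2],
)

```text
time: 16.3
tool_pos: [0.6198, -0.3202, 0.0226]
eef_rot: [0.0, 1.0, 0.0, 0.001]
contact_force: [-0.6, -0.0, -1.4]
grip_width: 0.356
```

```bash
python3 - <<'E'
from h import *
c=look("side",["seat_yellow","obj_yellow"])
cv2.imwrite("pics/d9.png",cv2.resize(c["img"][200:350,360:560,::-1],None,fx=4,fy=4));st()
E
```

```text
side seat_yellow 0.84 [ 0.62   -0.3161  0.0037]
side obj_yellow 0.52 [ 0.6216 -0.3166  0.0107]
16.45 [ 0.6196 -0.32    0.0224] [0.    1.    0.    0.001] [ 0.7 -0.6 -1.2] 0.351
```

View pics/d9.png

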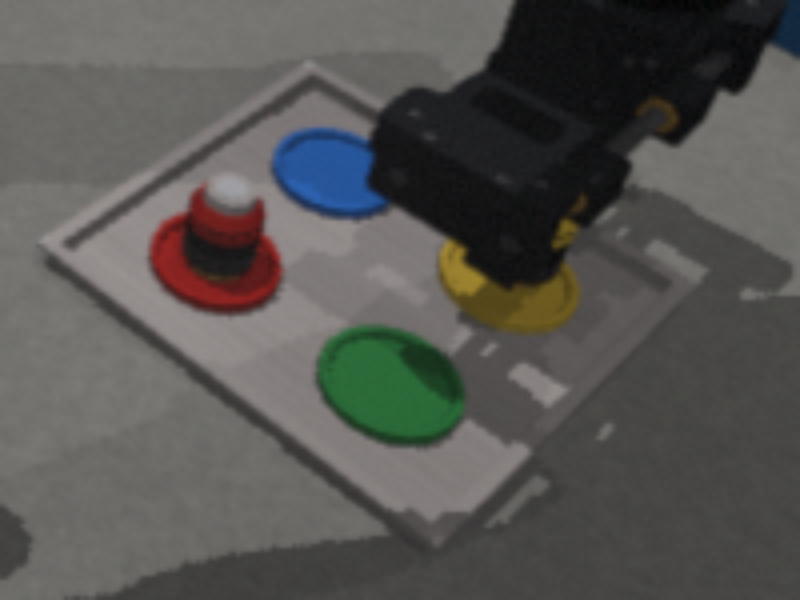

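>>> drive_tool(
  linear=[
    [0,0,0.2],
    [0,0,0.2],
    [0,0,0.1],
    [0,0,0.05],
    [0,0,0],
    [0,0,0],
  ],
  rot=[
    [0,0,0],
    [0,0,0],
    [0,0,0],
    [0,0,0],
    [0,0,0],
    [0,0,0],
  ],
  hand=[0.2,0.2,0.2,0.2,0.2,0.2],
)

```text
time: 17.05
tool_pos: [0.619, -0.3198, 0.0159]
eef_rot: [0.0, 1.0, 0.0, 0.0]
contact_force: [-0.2, -0.3, -1.0]
grip_width: 0.357
```

>>> drive_tool(
  linear=[
    [0,0,0.05],
    [0,0,0],
    [0,0,0],
  ],
  rot=[
    [0,0,0],
    [0,0,0],
    [0,0,0],
  ],
  hand=[0.2,0.2,0.2],
)

```text
time: 17.35
tool_pos: [0.6191, -0.3198, 0.0157]
eef_rot: [0.0, 1.0, -0.0, 0.0]
contact_force: [-0.2, 1.5, 1.0]
grip_width: 0.359
```

>>> drive_tool(
  linear=[
    [0,0,0.05],
    [0,0,0],
    [0,0,0],
  ],
  rot=[
    [0,0,0],
    [0,0,0],
    [0,0,0],
  ],
  hand=[0.2,0.2,0.2],
)

```text
time: 17.65
tool_pos: [0.6191, -0.3198, 0.0157]
eef_rot: [0.0, 1.0, 0.0, 0.0]
contact_force: [-3.2, 1.8, 6.7]
grip_width: 0.359
```

Contact is at 15.7 mm. I'll release, rise and head for green.

>>> drive_tool(
  linear=[
    [0,0,-0.05],
    [0,0,0],
    [0,0,0],
    [0,0,0],
    [0,0,-0.5],
    [0,0,-1.5],
    [0,0,-3],
    [0,0,-4],
    [0,0,-3],
    [0,0,-1],
  ],
  rot=[
    [0,0,0],
    [0,0,0],
    [0,0,0],
    [0,0,0],
    [0,0,0],
    [0,0,0],
    [0,0,0],
    [0,0,0],
    [0,0,0],
    [0,0,0],
  ],
  hand=[0.35,0.42,0.5,0.6,0.65,0.65,0.65,0.65,0.65,0.65],
)

```text
time: 18.65
tool_pos: [0.6213, -0.3209, 0.1508]
eef_rot: [0.002, 1.0, -0.0, 0.003]
contact_force: [-0.2, 0.1, -0.6]
grip_width: 0.651
```

>>> drive_tool(
  linear=[
    [-1.5,-1.5,0],
    [-3,-3,0],
    [-3,-3.5,0],
    [-3,-3.5,0],
    [-3,-3.5,0],
    [-2,-3.5,0],
    [-1.5,-2,0.5],
    [-1,-1.5,1],
    [0,-0.5,1.5],
    [0,0,0],
  ],
  rot=[
    [0,0,0],
    [0,0,0],
    [0,0,0],
    [0,0,0],
    [0,0,0],
    [0,0,0],
    [0,0,0],
    [0,0,0],
    [0,0,0],
    [0,0,0],
  ],
  hand=[0.65,0.65,0.65,0.65,0.65,0.65,0.65,0.65,0.65,0.65],
)

```text
time: 19.65
tool_pos: [0.4375, -0.0936, 0.1144]
eef_rot: [-0.0, 1.0, 0.001, -0.001]
contact_force: [-0.7, 0.6, -0.3]
grip_width: 0.652
```

```bash
python3 - <<'E'
from h import *
c=look("wrist",["obj_green","obj_white"],"w10");c=look("side",["obj_yellow","obj_red"]);
cv2.imwrite("pics/d10.png",cv2.resize(c["img"][200:350,360:560,::-1],None,fx=3,fy=3));st()
E
```

```text
wrist obj_green 0.81 [ 4.375e-01 -5.370e-02 -4.000e-04]
wrist obj_white 0.58 [ 0.4469  0.0472 -0.0018]
side obj_yellow 0.65 [ 5.344e-01 -3.195e-01  2.000e-04]
side obj_yellow 0.58 [ 0.6161 -0.3188  0.0049]
side obj_red 0.71 [ 0.5284 -0.2314  0.0083]
19.95 [ 0.4395 -0.0954  0.116 ] [ 0.     1.    -0.     0.001] [ 0.  -0.4 -0.5] 0.648
```

View pics/w10.png

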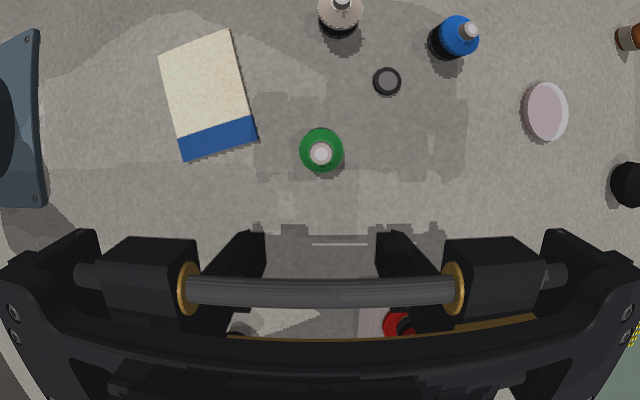

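View pics/d10.png

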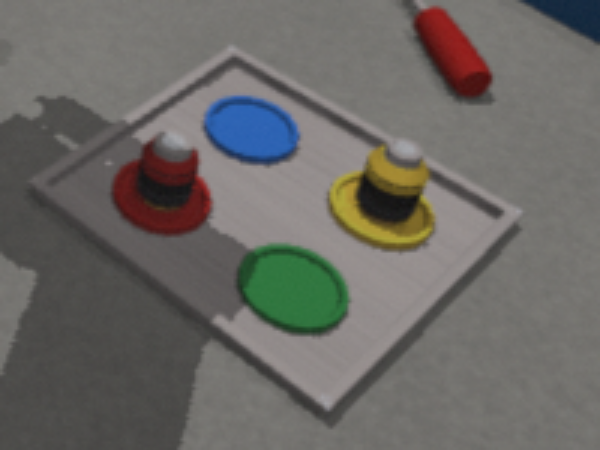

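Red and yellow are both upright in their seats. Green is at (321,150). The notebook corner at (258,138) is near the left finger, so I'll narrow the opening.

>>> drive_tool(
  linear=[
    [-0.2,-2,0],
    [0,-2,0],
    [0,0,1.5],
    [0,0,2.5],
    [0,0,2.5],
    [0,0,1.5],
    [0,0,1],
    [0,0,0],
  ],
  rot=[
    [0,0,0],
    [0,0,0],
    [0,0,0],
    [0,0,0],
    [0,0,0],
    [0,0,0],
    [0,0,0],
    [0,0,0],
  ],
  hand=[0.6,0.55,0.55,0.55,0.55,0.55,0.55,0.55],
)

```text
time: 20.75
tool_pos: [0.4366, -0.0549, 0.0247]
eef_rot: [0.0, 1.0, -0.0, -0.001]
contact_force: [-0.4, -0.6, -0.2]
grip_width: 0.554
```

```bash
python3 - <<'E'
from h import *
c=look("wrist",["obj_green"],"w11");st()
E
```

```text
wrist obj_green 0.85 [ 4.385e-01 -5.290e-02 -4.000e-04]
20.85 [ 0.4374 -0.0549  0.0259] [ 0.  1. -0.  0.] [-0.8  1.   0.1] 0.55
```

View pics/w11.png

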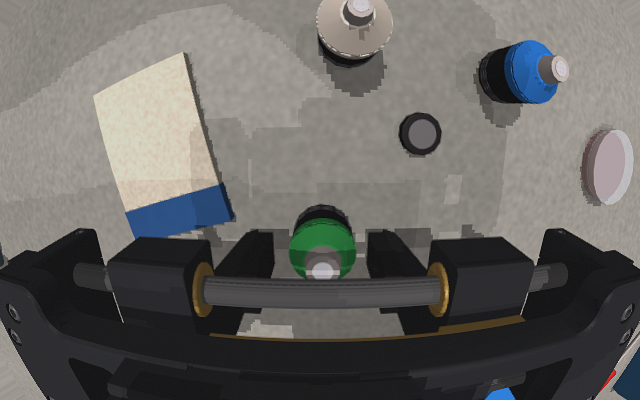

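>>> drive_tool(
  linear=[
    [0.1,0,1],
    [0,0,0.5],
    [0,0,0],
    [0,0,0],
    [0,0,0],
    [0,0,0],
    [0,0,0],
    [0,0,0],
    [0,0,0],
  ],
  rot=[
    [0,0,0],
    [0,0,0],
    [0,0,0],
    [0,0,0],
    [0,0,0],
    [0,0,0],
    [0,0,0],
    [0,0,0],
    [0,0,0],
  ],
  hand=[0.55,0.55,0.48,0.42,0.36,0.3,0.2,0.2,0.2],
)

```text
time: 21.75
tool_pos: [0.438, -0.0548, 0.0105]
eef_rot: [0.0, 1.0, -0.0, 0.0]
contact_force: [-1.4, -0.1, 1.9]
grip_width: 0.351
```

>>> drive_tool(
  linear=[
    [0,0,-1],
    [0,0,-2],
    [0,0,-3],
    [0,0,-3],
    [0,0,-3],
    [0.5,1,-2],
    [1,2,0],
    [1,3,0],
    [1,4,0],
    [1,4,0],
  ],
  rot=[
    [0,0,0],
    [0,0,0],
    [0,0,0],
    [0,0,0],
    [0,0,0],
    [0,0,0],
    [0,0,0],
    [0,0,0],
    [0,0,0],
    [0,0,0],
  ],
  hand=[0.2,0.2,0.2,0.2,0.2,0.2,0.2,0.2,0.2,0.2],
)

```text
time: 22.75
tool_pos: [0.4831, -0.1957, 0.1511]
eef_rot: [-0.0, 1.0, 0.001, 0.0]
contact_force: [1.3, 0.0, -1.1]
grip_width: 0.358
```

>>> drive_tool(
  linear=[
    [1.2,3,0],
    [1.2,3,0],
    [1.2,3,0],
    [1.2,2,0],
    [0,1.2,0],
    [0,0,2],
    [0,0,3],
    [0,0,3],
    [0,0,1.5],
    [0,0,0],
  ],
  rot=[
    [0,0,0],
    [0,0,0],
    [0,0,0],
    [0,0,0],
    [0,0,0],
    [0,0,0],
    [0,0,0],
    [0,0,0],
    [0,0,0],
    [0,0,0],
  ],
  hand=[0.2,0.2,0.2,0.2,0.2,0.2,0.2,0.2,0.2,0.2],
)

```text
time: 23.75
tool_pos: [0.5291, -0.3154, 0.0536]
eef_rot: [-0.001, 1.0, 0.0, -0.002]
contact_force: [0.3, 0.2, -2.3]
grip_width: 0.357
```

```bash
python3 - <<'E'
from h import *
c=look("side",["seat_green","obj_green"])
cv2.imwrite("pics/d12.png",cv2.resize(c["img"][200:350,360:560,::-1],None,fx=4,fy=4));st()
E
```

```text
side seat_green 0.77 [ 0.5329 -0.3204 -0.0007]
side seat_green 0.23 [ 0.3501 -0.2446  0.0053]
side obj_green 0.42 [ 0.5267 -0.3147  0.0459]
23.9 [ 0.5319 -0.3171  0.0569] [0.    1.    0.    0.001] [ 0.7  0.1 -2.2] 0.359
```

View pics/d12.png

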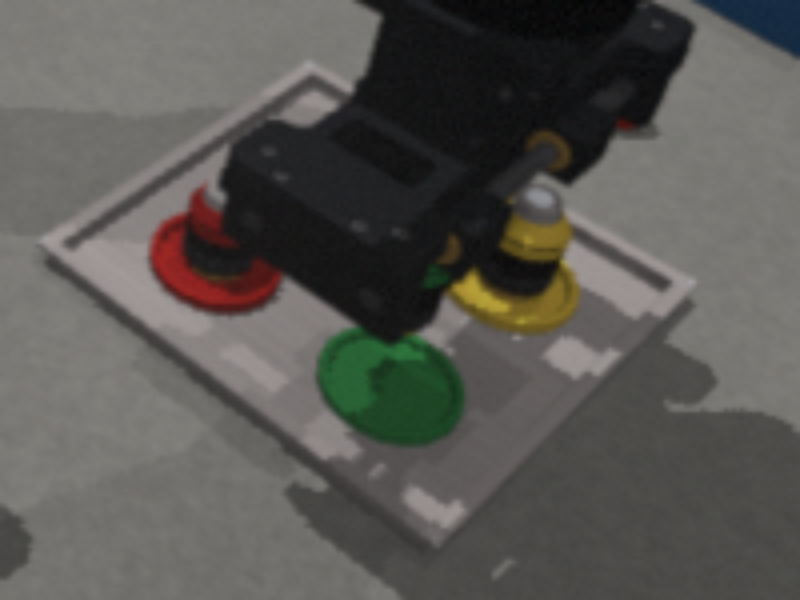

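>>> drive_tool(
  linear=[
    [0,0.3,1],
    [0,0,1],
    [0,0,0.7],
    [0,0,0.4],
    [0,0,0.1],
    [0,0,0],
    [0,0,0],
  ],
  rot=[
    [0,0,0],
    [0,0,0],
    [0,0,0],
    [0,0,0],
    [0,0,0],
    [0,0,0],
    [0,0,0],
  ],
  hand=[0.2,0.2,0.2,0.2,0.2,0.2,0.2],
)

```text
time: 24.6
tool_pos: [0.5312, -0.3198, 0.0237]
eef_rot: [0.0, 1.0, 0.0, 0.0]
contact_force: [-1.0, 0.2, -1.7]
grip_width: 0.355
```

>>> drive_tool(
  linear=[
    [0,0,0.2],
    [0,0,0.2],
    [0,0,0.15],
    [0,0,0.1],
    [0,0,0],
    [0,0,0],
  ],
  rot=[
    [0,0,0],
    [0,0,0],
    [0,0,0],
    [0,0,0],
    [0,0,0],
    [0,0,0],
  ],
  hand=[0.2,0.2,0.2,0.2,0.2,0.2],
)

```text
time: 25.2
tool_pos: [0.531, -0.3198, 0.0169]
eef_rot: [0.0, 1.0, 0.0, -0.0]
contact_force: [0.4, -0.3, -1.9]
grip_width: 0.352
```

>>> drive_tool(
  linear=[
    [0,0,0.05],
    [0,0,0],
    [0,0,0],
  ],
  rot=[
    [0,0,0],
    [0,0,0],
    [0,0,0],
  ],
  hand=[0.2,0.2,0.2],
)

```text
time: 25.5
tool_pos: [0.5311, -0.3198, 0.0166]
eef_rot: [0.0, 1.0, 0.0, 0.0]
contact_force: [-0.7, -0.3, 1.1]
grip_width: 0.357
```

>>> drive_tool(
  linear=[
    [0,0,0.05],
    [0,0,0],
    [0,0,0],
  ],
  rot=[
    [0,0,0],
    [0,0,0],
    [0,0,0],
  ],
  hand=[0.2,0.2,0.2],
)

```text
time: 25.8
tool_pos: [0.5311, -0.3198, 0.0166]
eef_rot: [0.0, 1.0, -0.0, 0.0]
contact_force: [-2.1, 1.4, 6.5]
grip_width: 0.357
```

Contact is as before. I'll release, rise and head for blue.

>>> drive_tool(
  linear=[
    [0,0,-0.05],
    [0,0,0],
    [0,0,0],
    [0,0,0],
    [0,0,-0.5],
    [0,0,-1.5],
    [0,0,-3],
    [0,0,-4],
    [0,0,-3],
    [0,0,-1],
  ],
  rot=[
    [0,0,0],
    [0,0,0],
    [0,0,0],
    [0,0,0],
    [0,0,0],
    [0,0,0],
    [0,0,0],
    [0,0,0],
    [0,0,0],
    [0,0,0],
  ],
  hand=[0.35,0.42,0.5,0.6,0.65,0.65,0.65,0.65,0.65,0.65],
)

```text
time: 26.8
tool_pos: [0.533, -0.321, 0.1512]
eef_rot: [0.002, 1.0, -0.0, 0.003]
contact_force: [0.3, 0.1, -0.7]
grip_width: 0.654
```

>>> drive_tool(
  linear=[
    [0.5,-2,0],
    [0.6,-4,0],
    [0,-4.5,0],
    [0,-4.5,0],
    [0,-4.5,0],
    [0,-4.5,0],
    [0,-4,0.5],
    [0,-2.5,1],
    [0,-1,1.5],
    [0,0,0],
  ],
  rot=[
    [0,0,0],
    [0,0,0],
    [0,0,0],
    [0,0,0],
    [0,0,0],
    [0,0,0],
    [0,0,0],
    [0,0,0],
    [0,0,0],
    [0,0,0],
  ],
  hand=[0.65,0.65,0.65,0.65,0.65,0.65,0.65,0.65,0.65,0.65],
)

```text
time: 27.8
tool_pos: [0.5403, -0.0025, 0.1149]
eef_rot: [-0.0, 1.0, 0.002, -0.002]
contact_force: [-0.5, -0.5, 0.2]
grip_width: 0.65
```

```bash
python3 - <<'E'
from h import *
c=look("wrist",["obj_blue","obj_white"],"w13");c=look("side",["obj_green"]);
cv2.imwrite("pics/d13.png",cv2.resize(c["img"][200:350,360:560,::-1],None,fx=3,fy=3));st()
E
```

```text
wrist obj_blue 0.72 [0.5452 0.0381 0.002 ]
wrist obj_white 0.66 [ 0.445   0.0508 -0.0012]
side obj_green 0.96 [ 0.5307 -0.3166  0.0084]
28.05 [ 0.5424 -0.0062  0.1171] [ 0.     1.    -0.001  0.   ] [-0.8  0.3  0.1] 0.652
```

View pics/w13.png

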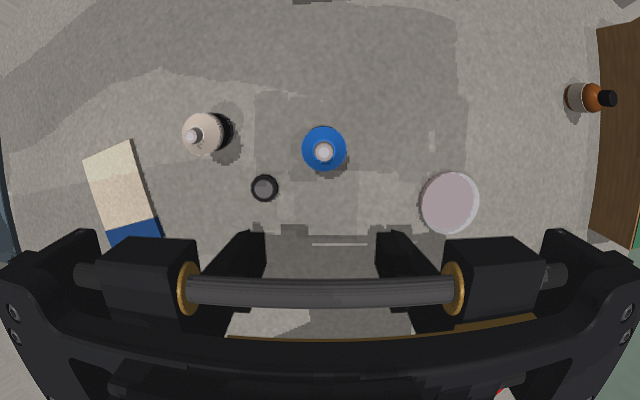

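View pics/d13.png

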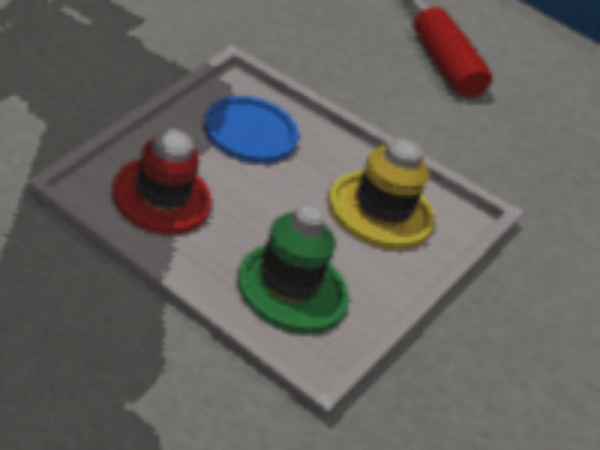

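Green is seated too. Blue is at (324,150). The gripper body will pass over the white one with about 15 mm to spare, so I'll grip blue slightly higher (TCP about 14 mm).

>>> drive_tool(
  linear=[
    [0.1,-2.3,0],
    [0,-2.2,0],
    [0,0,1.5],
    [0,0,2.5],
    [0,0,2.5],
    [0,0,1.5],
    [0,0,0.8],
    [0,0,0],
  ],
  rot=[
    [0,0,0],
    [0,0,0],
    [0,0,0],
    [0,0,0],
    [0,0,0],
    [0,0,0],
    [0,0,0],
    [0,0,0],
  ],
  hand=[0.6,0.55,0.55,0.55,0.55,0.55,0.55,0.55],
)

```text
time: 28.85
tool_pos: [0.5427, 0.0398, 0.028]
eef_rot: [0.0, 1.0, -0.0, -0.0]
contact_force: [-0.1, 0.2, 0.0]
grip_width: 0.549
```

```bash
python3 - <<'E'
from h import *
c=look("wrist",["obj_blue"],"w14");st()
c=look("side",["obj_white"]);
cv2.imwrite("pics/d14.png",cv2.resize(c["img"][130:260,220:400,::-1],None,fx=4,fy=4));st()
E
```

```text
wrist obj_blue 0.75 [0.5409 0.0372 0.0025]
28.95 [0.5436 0.0401 0.0292] [-0.     1.    -0.     0.001] [0.1 0.6 0.8] 0.551
side obj_white 0.75 [ 0.4529  0.0523 -0.0018]
29.05 [0.5438 0.0403 0.0294] [-0.     1.    -0.     0.001] [ 0.3  0.3 -0.1] 0.545
```

View pics/w14.png

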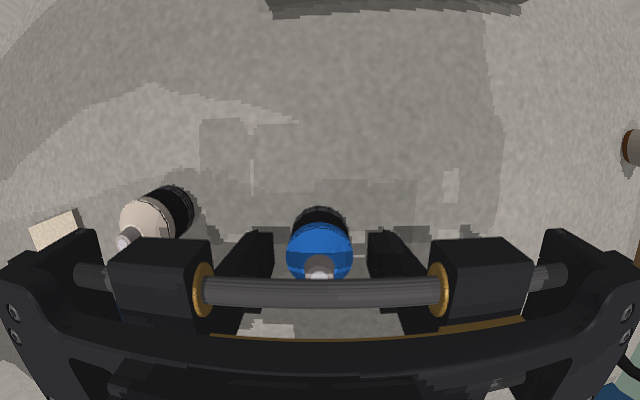

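View pics/d14.png

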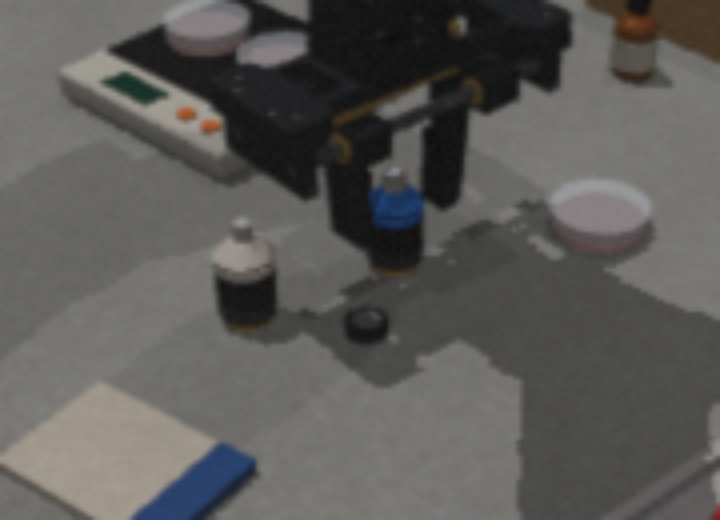

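Blue is between the fingers, and the white one stands clear below the body.

>>> drive_tool(
  linear=[
    [0,0,0.9],
    [0,0,0.5],
    [0,0,0],
    [0,0,0],
    [0,0,0],
    [0,0,0],
    [0,0,0],
    [0,0,0],
    [0,0,0],
  ],
  rot=[
    [0,0,0],
    [0,0,0],
    [0,0,0],
    [0,0,0],
    [0,0,0],
    [0,0,0],
    [0,0,0],
    [0,0,0],
    [0,0,0],
  ],
  hand=[0.55,0.55,0.48,0.42,0.36,0.3,0.2,0.2,0.2],
)

```text
time: 29.95
tool_pos: [0.5429, 0.0402, 0.0145]
eef_rot: [0.0, 1.0, 0.0, -0.0]
contact_force: [-1.4, -0.0, -0.2]
grip_width: 0.354
```

>>> drive_tool(
  linear=[
    [0,0,-1],
    [0,0,-2],
    [0,0,-3],
    [0,0,-3],
    [0,0,-3],
    [0.5,1,-2],
    [1,2,0],
    [1,3,0],
    [1,4,0],
    [1,4,0],
  ],
  rot=[
    [0,0,0],
    [0,0,0],
    [0,0,0],
    [0,0,0],
    [0,0,0],
    [0,0,0],
    [0,0,0],
    [0,0,0],
    [0,0,0],
    [0,0,0],
  ],
  hand=[0.2,0.2,0.2,0.2,0.2,0.2,0.2,0.2,0.2,0.2],
)

```text
time: 30.95
tool_pos: [0.5883, -0.1007, 0.1552]
eef_rot: [-0.0, 1.0, 0.001, 0.0]
contact_force: [0.3, -0.6, -1.4]
grip_width: 0.355
```

>>> drive_tool(
  linear=[
    [1,4,0],
    [1,4,0],
    [1,3,0],
    [0,1.6,0],
    [0,0.6,0],
    [0,0,2],
    [0,0,3],
    [0,0,3],
    [0,0,1.5],
    [0,0,0],
  ],
  rot=[
    [0,0,0],
    [0,0,0],
    [0,0,0],
    [0,0,0],
    [0,0,0],
    [0,0,0],
    [0,0,0],
    [0,0,0],
    [0,0,0],
    [0,0,0],
  ],
  hand=[0.2,0.2,0.2,0.2,0.2,0.2,0.2,0.2,0.2,0.2],
)

```text
time: 31.95
tool_pos: [0.6163, -0.2295, 0.0574]
eef_rot: [-0.001, 1.0, 0.001, -0.002]
contact_force: [-0.5, 0.8, -2.3]
grip_width: 0.358
```

```bash
python3 - <<'E'
from h import *
c=look("side",["seat_blue","obj_blue"])
cv2.imwrite("pics/d15.png",cv2.resize(c["img"][200:350,360:560,::-1],None,fx=4,fy=4));st()
E
```

```text
side seat_blue 0.92 [ 0.6184 -0.2341  0.0026]
side obj_blue 0.46 [ 0.6145 -0.2309  0.044 ]
32.1 [ 0.6192 -0.2316  0.0611] [0.    1.    0.    0.001] [ 0.  -0.8 -2.2] 0.358
```

View pics/d15.png

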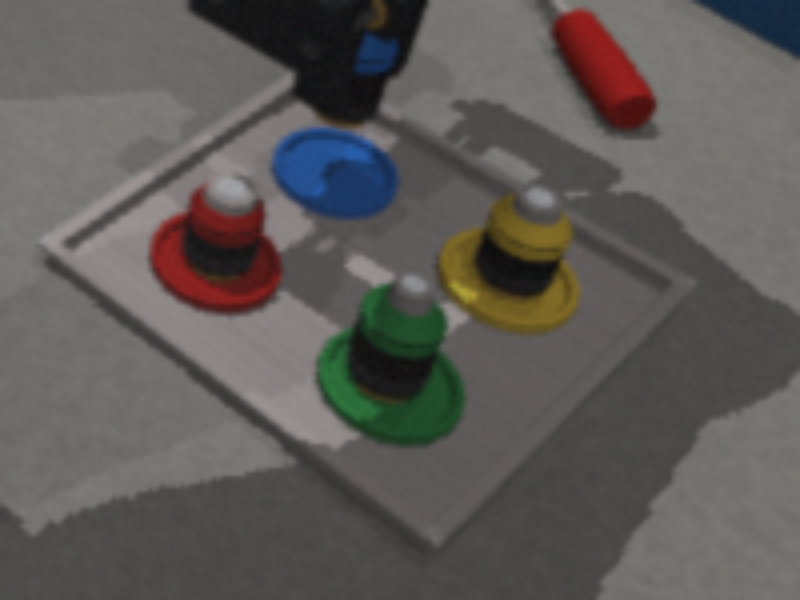

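Blue is above its seat at (335,170 in the crop).

>>> drive_tool(
  linear=[
    [0,0.1,1],
    [0,0,1],
    [0,0,0.7],
    [0,0,0.4],
    [0,0,0.1],
    [0,0,0],
    [0,0,0],
  ],
  rot=[
    [0,0,0],
    [0,0,0],
    [0,0,0],
    [0,0,0],
    [0,0,0],
    [0,0,0],
    [0,0,0],
  ],
  hand=[0.2,0.2,0.2,0.2,0.2,0.2,0.2],
)

```text
time: 32.8
tool_pos: [0.6183, -0.2328, 0.0277]
eef_rot: [0.0, 1.0, 0.0, 0.0]
contact_force: [-0.2, -0.2, -2.6]
grip_width: 0.356
```

>>> drive_tool(
  linear=[
    [0,0,0.2],
    [0,0,0.2],
    [0,0,0.1],
    [0,0,0.1],
    [0,0,0],
    [0,0,0],
  ],
  rot=[
    [0,0,0],
    [0,0,0],
    [0,0,0],
    [0,0,0],
    [0,0,0],
    [0,0,0],
  ],
  hand=[0.2,0.2,0.2,0.2,0.2,0.2],
)

```text
time: 33.4
tool_pos: [0.618, -0.2328, 0.0214]
eef_rot: [0.0, 1.0, -0.0, -0.0]
contact_force: [-0.0, -0.5, -2.4]
grip_width: 0.359
```

>>> drive_tool(
  linear=[
    [0,0,0.05],
    [0,0,0],
    [0,0,0],
  ],
  rot=[
    [0,0,0],
    [0,0,0],
    [0,0,0],
  ],
  hand=[0.2,0.2,0.2],
)

```text
time: 33.7
tool_pos: [0.618, -0.2328, 0.0209]
eef_rot: [0.0, 1.0, -0.0, 0.0]
contact_force: [-0.2, 0.7, -2.4]
grip_width: 0.357
```

>>> drive_tool(
  linear=[
    [0,0,0.05],
    [0,0,0],
    [0,0,0],
  ],
  rot=[
    [0,0,0],
    [0,0,0],
    [0,0,0],
  ],
  hand=[0.2,0.2,0.2],
)

```text
time: 34.0
tool_pos: [0.6181, -0.2328, 0.0205]
eef_rot: [0.0, 1.0, 0.0, 0.0]
contact_force: [0.5, 0.5, -0.9]
grip_width: 0.356
```

>>> drive_tool(
  linear=[
    [0,0,0.05],
    [0,0,0],
    [0,0,0],
  ],
  rot=[
    [0,0,0],
    [0,0,0],
    [0,0,0],
  ],
  hand=[0.2,0.2,0.2],
)

```text
time: 34.3
tool_pos: [0.6181, -0.2328, 0.0205]
eef_rot: [0.0, 1.0, -0.0, 0.0]
contact_force: [-2.5, 1.0, 5.9]
grip_width: 0.354
```

Contact is at 20.5 mm, as predicted. I'll release, rise and move clear.

>>> drive_tool(
  linear=[
    [0,0,-0.05],
    [0,0,0],
    [0,0,0],
    [0,0,0],
    [0,0,-0.5],
    [0,0,-1.5],
    [0,0,-3],
    [0,0,-4],
    [0,0,-4],
    [0,0,-3],
  ],
  rot=[
    [0,0,0],
    [0,0,0],
    [0,0,0],
    [0,0,0],
    [0,0,0],
    [0,0,0],
    [0,0,0],
    [0,0,0],
    [0,0,0],
    [0,0,0],
  ],
  hand=[0.35,0.42,0.5,0.6,0.65,0.65,0.65,0.65,0.65,0.65],
)

```text
time: 35.3
tool_pos: [0.619, -0.2332, 0.1847]
eef_rot: [0.001, 1.0, -0.0, 0.002]
contact_force: [0.7, -0.5, 0.3]
grip_width: 0.65
```

>>> drive_tool(
  linear=[
    [0,-1.5,-1],
    [0,-3,-1],
    [0,-3,-1],
    [0,-3,0],
    [0,-3,0],
    [0,-3,0],
    [0,-3,0],
    [0,-2,0],
    [0,-1,0],
    [0,0,0],
  ],
  rot=[
    [0,0,0],
    [0,0,0],
    [0,0,0],
    [0,0,0],
    [0,0,0],
    [0,0,0],
    [0,0,0],
    [0,0,0],
    [0,0,0],
    [0,0,0],
  ],
  hand=[0.65,0.65,0.65,0.65,0.65,0.65,0.65,0.65,0.65,0.65],
)

```text
time: 36.3
tool_pos: [0.6176, -0.0056, 0.2102]
eef_rot: [-0.0, 1.0, 0.002, -0.0]
contact_force: [-0.4, 0.0, 0.5]
grip_width: 0.648
```

```bash
python3 - <<'E'
from h import *
for n in ("side","scene"):
    c=look(n,["obj_red","obj_yellow","obj_green","obj_blue","obj_white","eyepiece"],n+"16")
    if n=="side": cv2.imwrite("pics/d16.png",cv2.resize(c["img"][200:350,360:560,::-1],None,fx=4,fy=4))
st()
E
```

```text
side obj_red 0.76 [ 0.5285 -0.232   0.0072]
side obj_yellow 0.78 [ 0.6173 -0.3178  0.0033]
side obj_green 0.9 [ 0.5321 -0.319   0.0078]
side obj_blue 0.77 [ 0.6182 -0.234   0.0091]
side obj_white 0.83 [ 0.4536  0.0553 -0.0015]
side eyepiece 0.9 [ 0.3505 -0.2465  0.004 ]
scene obj_red 0.68 [ 0.4492  0.05   -0.001 ]
scene obj_red 0.63 [ 0.531  -0.2289  0.0055]
scene obj_yellow 0.59 [ 0.6172 -0.3207  0.0033]
scene obj_green 0.73 [ 0.528  -0.3214  0.0084]
scene obj_green 0.7 [ 0.5314 -0.2315  0.0061]
scene obj_blue 0.53 [ 0.6162 -0.2303  0.0086]
scene obj_white 0.59 [0.4486 0.0535 0.0005]
scene obj_white 0.53 [ 0.5283 -0.2308  0.0047]
scene eyepiece 0.85 [ 0.3474 -0.2448  0.004 ]
37.0 [ 0.618  -0.0078  0.2104] [ 0.  1. -0. -0.] [-0.5 -0.  -0.3] 0.647
```

View pics/d16.png

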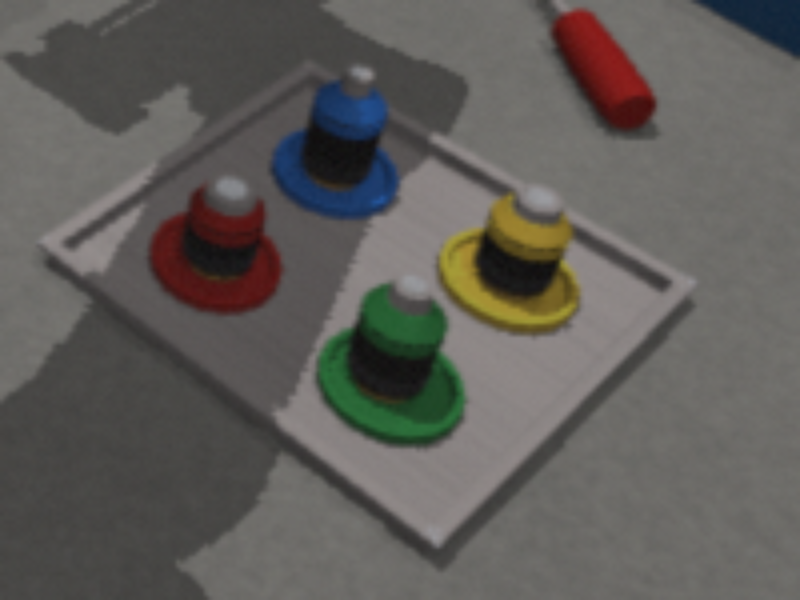

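View pics/scene16.png

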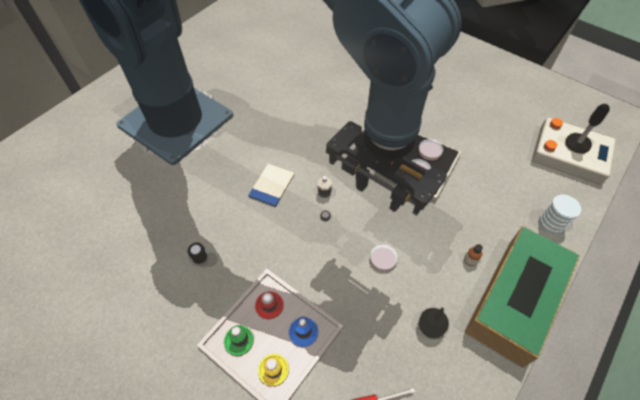

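All four objectives stand upright in their own seats. The white one at (324,186) and the eyepiece at (197,252) have not moved. I'm handing in.

```bash
python3 -c "
from rig import robot
print(robot.sign_off())"
```

```text
the job is handed in; nothing more can be done
None
```

All four objectives are in the tray, each in the seat of its own colour, placed in the order red, yellow, green, blue. I lowered each one until it touched the seat floor at about 6–7 N, then opened the gripper slowly. The job was handed in at about 37 s on the robot's clock.

- **Placed objectives:** in the last side and scene pictures all four stand upright in their seats. The measured positions lie within about 5 mm of the seat centres. Each objective touched down at the height expected for one fully down in its seat.
- **White objective and eyepiece:** both stand where they started; readings repeat to within about 6 mm, and the scene picture shows the same pixel positions.
- **Gripper:** it ended open and about 20 cm above the table, touching nothing.
- **Disagreements:** in the last scene picture the network also gave a few wrong labels. It reported "obj_red" and "obj_green" on other objectives, and a second "obj_white" on red. The pictures contradict these.

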